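Clamp a filter canister in the rack-fed holder

ROBOT

A 7-joint arm with a two-finger parallel gripper is mounted at the origin on the work surface. World frame = base frame: x ahead of the robot, y to its left, z up, the work surface at z = 0. Lengths are in m, angles in rad, forces in N, time in s.
With the tool pointing down it reaches from about 0.35 to 0.9 m from the base axis. Payload 8.1 kg.
Tool frame: the origin (TCP) lies between the finger pads; the fingertips stand 17 mm ahead of it and the grasp point (between the pads) lies 2 mm behind it; z points along the fingers, y is the direction in which the jaws open and shut (so a half turn about z gives the same grasp; the last joint's range is limited). The gripper opens to 92 mm and grips with 3 to 60 N. Pads are 19 mm wide; open, the fingers measure 130 mm over their backs; the gripper's body (75 mm by 190 mm) begins 47 mm behind the grasp point.
Start: joints at [-1.279, 0.434, 0.025, 1.573, -0.012, 1.134, -0.075], TCP at [0.24, 0.577, 0.244] pointing down, gripper open.
Joint ranges: [-2.62, 2.62], [-0.44, 2.09], [-1.27, 1.32], [0.08, 2.57], [-1.32, 4.46], [0.12, 2], [-2.74, 2.74]. Speed limits (rad/s): [2.22, 2.22, 3.01, 3.01, 3.14, 3.14, 3.14].

INTERFACE

Orientations are given as a rotation vector (axis times angle).
In Python, from cell import arm gives the robot as it stands. The module is installed in compiled form; this text tells all that it offers.
- The arm moves only by the shell command python3 -m crank 'ROWS' [FORCE]. ROWS is JSON, a list of rows, each a list of 5 numbers: the opening, from 0 (shut) to 1 (fully open), then the shift along the world's x, y, z normalised to -1 to 1, where 1 is 40 cm, then the turn about the world's z normalised to -1 to 1, where 1 is 60 degrees. In form: [[fingers, tx, ty, tz, twist], ...]. A call has exactly 8 rows; each row shifts and turns the commanded pose from where the row before left it; what a row does not reach is not made up. A row lasts 1/12 s, in which the tool goes at most 41.7 mm and 7.16 degrees, less where a joint would pass 70% of its speed; a pose out of reach is approached as far as the arm can. A call with a number of a shift or a turn outside -1 to 1 is refused whole. A call with a gripper value outside its range is refused whole. The fingers move at their own pace and stop on an object; FORCE is the grip in N (left out, the last holds). Time passes only in rows, so rows that do not move let the fingers close, or fill a call up. It gives the time, the measured TCP pose, the force and the opening at its end, in the units of the state.
- arm.observe(): the state, without advancing time (a new reading comes with each control period).
- arm.get_image(name): name is "side" or "top"; returns the picture (480x640x3 uint8, red, green, blue); there is no depth.
- arm.get_calibration(name): a dict with "intrinsics" (3x3 intrinsics, pixels), "extrinsics" (4x4, takes a point from camera to world coordinates). Camera axes: x right, y down, z forward; pixel columns grow to the right and rows downward; lengths in m; the calibration is good to about 2 mm. A picture is of the moment at which its call begins. get_calibration takes no time and is no camera call.
- arm.sign_off(): hands the job in, once; it reports no verdict.
The state is a dict: "clock": time; "joints": joint angles; "dq": joint speeds; "joint_efforts": joint torques, N m; "position": TCP position; "ee_rot": TCP orientation; "force": force on the tool from outside, world axes, zero at the start; "ft_torque": the same for the moment, N m; "width": opening from 0.0 (shut) to 1.0 (fully open).
Only numpy, scipy, OpenCV 4.12 (cv2) and the standard library are available. Lean on these libraries where they do the work, as an engineer would, in place of code of your own. Each camera call takes 0.05 s, during which the arm holds its last target.

TASK

Stand the blue filter upright in the holder on the bench, between the stop and the sprung pad, and let go of it. Then wind the red knob clockwise, following it as its carriage travels, until the filter is pushed against the stop and held with about 10 N; its thin can dents above 20 N. Work the carriage by its knob only, leave the other parts on the bench where they are, and let go at the end.

Things in the scene. Friction and masses are not known exactly. Their poses are not given: they have to be found in the camera images.
- fixture: The holder, fixed to the bench: green base plate 130 mm (its x) by 310 mm (its y), 12 mm thick; origin at bench level. Along its y axis: a green stop with a black rubber face at the -y end, the nest, then a grey carriage with a black sprung pad and a red knob at the +y end. The carriage slides along the holder's y axis.
- nest (a point): Point on top of the base plate (12 mm above the bench) where the filter is to stand, on the centre line; axes as the holder's. At the start the pad is 35 to 51 mm away to +y. The stop's face (60 mm wide, 22 to 72 mm above the bench) was set by hand somewhere 30 to 42 mm to -y (not measured) and does not yield.
- saddle: The grey carriage, 110 by 120 mm, flat top 45 mm above the bench, an upright plate 55 mm high at its -y end. Origin on the knob's axis at 12 mm above the bench, axes as the holder's. Its pad (60 mm wide, 20 to 56 mm above the bench) has its face 80 mm to -y of the origin when free; a spring behind it gives 5 N per mm, up to 9 mm.
- knob_grip (a point): Centre of the knob's square red head, which moves with the carriage: 30 mm square, 34 mm tall (70 to 104 mm above the bench), this point 89 mm above the bench. x and y axes square to its flats and turning with it, z up. A hand holding it still may feel any moment within the friction band, so judge the clamping by the change between readings taken alike.
- knob (a joint): Knob angle in rad, growing clockwise seen from above, about 0 (carriage back) to 4.5 (forward). Each rad moves carriage and knob 12 mm to the holder's -y. Friction, about 24 N on the slide or 0.3 N m at the knob, holds it where it is left; each newton of clamping adds 0.012 N m to the turning moment. Force of the hand along the slide helps or hinders in the same ratio.
- filter_center (a point): Centre of the blue filter: a closed thin-walled can, 52 mm diameter, 85 mm tall, about 0.25 kg, standing upright on the bench; this point is half-way up, z along its axis.
- white_filter_center (a point): Centre of the white filter, 48 mm diameter, 92 mm tall, not wanted.
- orange_filter_center (a point): Centre of the orange filter, 50 mm diameter, 75 mm tall, not wanted.
- gear: Dark steel gear lying flat, 98 mm across, 40 mm tall with its hub; origin under its centre.
- carton: Blue carton, 75 by 110 by 80 mm tall; origin under its centre.
- bearing: Steel bearing ring, 72 mm across, 18 mm tall; origin under its centre.
- wrench: Steel wrench, 180 mm long, lying flat.
- bushing: Brass flanged bushing, 40 mm across, 35 mm tall; origin under its centre.
There are look-alikes about, which are no part of the job. Leave any yellow look-alike of the part that bears filter_center alone.

How it is judged:
By the outcome, as a careful person would: the job done as asked, in the order asked, and still so for the second after the job is handed in, with the robot touching nothing.
It also fails if it takes over 72 s, if anything falls off the work surface, if the arm or the gripper's body presses on something with over 40 N, if the wrist force passes 120 N, or if a joint passes its speed limit or range.

## Working session

There is one attempt and no reset: what is moved stays moved. The work goes in short steps, Python scripts to look and compute and a shell command to move; the robot and the scene stay as the last step left them, time stands still between calls to the robot, and variables do not carry over. Pictures are saved under pics/ and viewed, and the job is handed in when it is done.

```bash
mkdir -p pics; ls; python3 - <<'E'
from cell import arm
import cv2,numpy as np
np.set_printoptions(precision=4,suppress=True)
for n in("side","top"):
    im=arm.get_image(n);cv2.imwrite(f"pics/{n}0.png",im[:,:,::-1])
    c=arm.get_calibration(n);print(n,np.array(c["intrinsics"]),np.array(c["extrinsics"]))
print(arm.observe())
E
```

```text
pics
side [[435.9846   0.     317.9838]
 [  0.     435.9846 237.2424]
 [  0.       0.       1.    ]] [[ 0.989  -0.1055  0.1041  0.5264]
 [-0.1481 -0.6816  0.7165 -0.5619]
 [-0.0047 -0.724  -0.6897  0.6642]
 [ 0.      0.      0.      1.    ]]
top [[433.4004   0.     318.6651]
 [  0.     433.4004 239.8236]
 [  0.       0.       1.    ]] [[-0.0205 -0.9982  0.056   0.545 ]
 [-0.9998  0.0209  0.0066  0.0466]
 [-0.0078 -0.0558 -0.9984  1.0866]
 [ 0.      0.      0.      1.    ]]
{'clock': 0.1, 'joints': array([-1.2786,  0.4352,  0.025 ,  1.574 , -0.0116,  1.134 , -0.0751]), 'dq': array([-0.0001, -0.0005, -0.0002, -0.0035, -0.0002, -0.0008,  0.0024]), 'joint_efforts': array([  0.0034, -66.9117,   0.9882, -31.5144,  -0.0605,   0.0375,
         0.    ]), 'position': array([0.2402, 0.5765, 0.243 ]), 'ee_rot': array([-0.6162, -3.0804,  0.0023]), 'force': array([-0.4221,  1.0322,  0.0643]), 'ft_torque': array([-0.0034,  0.0145, -0.0768]), 'width': 0.9976597656898349}
```

View pics/side0.png

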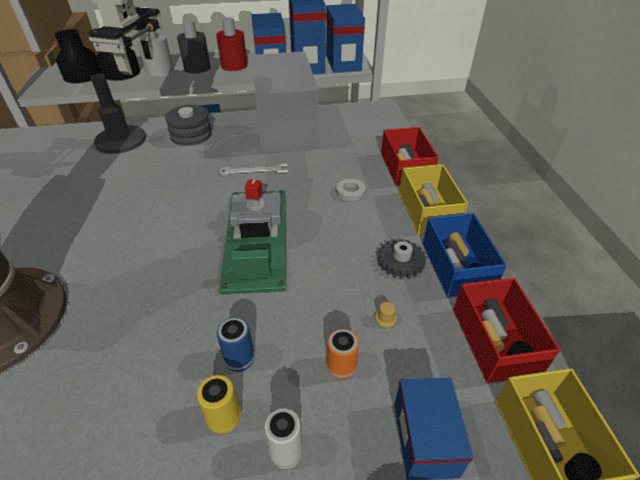

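View pics/top0.png

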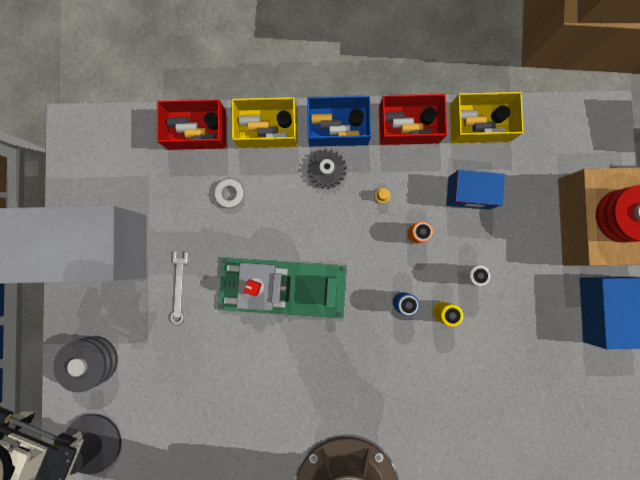

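```bash
cat > h.py <<'E'
from cell import arm
import cv2,numpy as np
np.set_printoptions(precision=4,suppress=True)
def cal(n):
    c=arm.get_calibration(n);return np.array(c["intrinsics"]),np.array(c["extrinsics"])
def ray(n,uv,z):
    K,E=cal(n);d=E[:3,:3]@np.linalg.inv(K)@np.array([uv[0],uv[1],1.]);o=E[:3,3]
    return o+d*(z-o[2])/d[2]
def proj(n,p):
    K,E=cal(n);q=E[:3,:3].T@(np.array(p)-E[:3,3]);q=K@q;return q[:2]/q[2]
def tri(uvt,uvs):
    A=[];b=[]
    M=np.zeros((3,3));v=np.zeros(3)
    for n,uv in(("top",uvt),("side",uvs)):
        K,E=cal(n);d=E[:3,:3]@np.linalg.inv(K)@np.array([uv[0],uv[1],1.]);d/=np.linalg.norm(d)
        P=np.eye(3)-np.outer(d,d);M+=P;v+=P@E[:3,3]
    return np.linalg.solve(M,v)
E
python3 - <<'E'
import cv2
t=cv2.imread("pics/top0.png");s=cv2.imread("pics/side0.png")
cv2.imwrite("pics/tc1.png",cv2.resize(t[245:330,205:360],None,fx=5,fy=5,interpolation=cv2.INTER_CUBIC))
cv2.imwrite("pics/tc2.png",cv2.resize(t[280:335,385:475],None,fx=8,fy=8,interpolation=cv2.INTER_CUBIC))
cv2.imwrite("pics/sc1.png",cv2.resize(s[165:300,205:305],None,fx=4.4,fy=4.4,interpolation=cv2.INTER_CUBIC))
E
```

```text
(no output)
```

View pics/tc1.png

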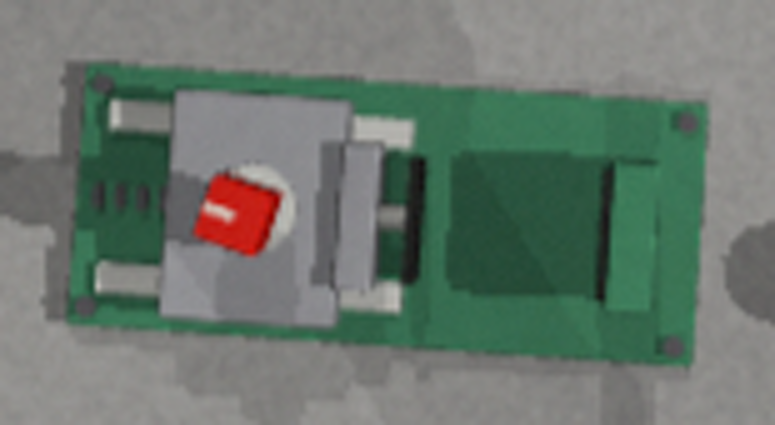

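View pics/tc2.png

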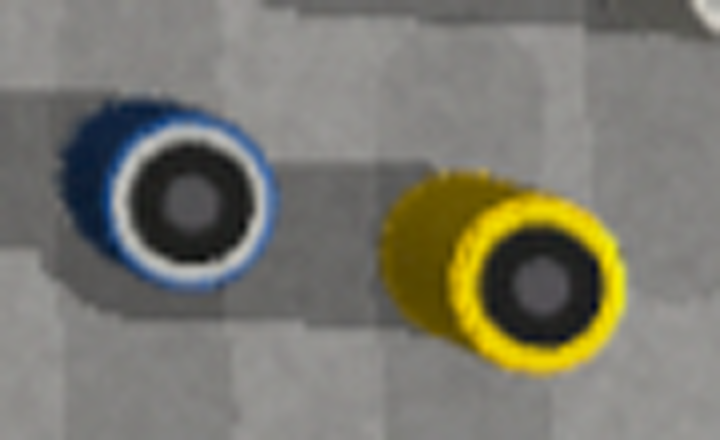

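View pics/sc1.png

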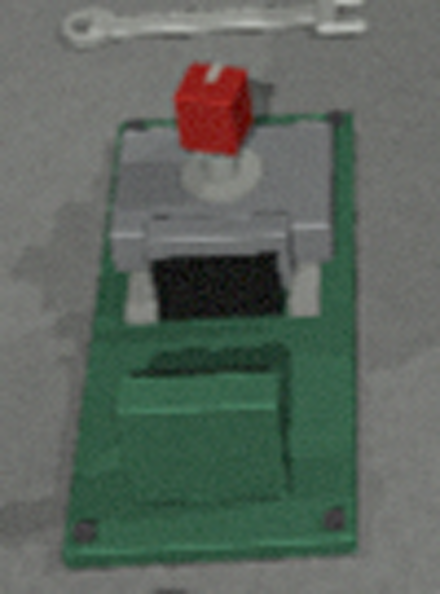

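```bash
python3 - <<'E'
from h import *
t=cv2.imread("pics/top0.png")
hsv=cv2.cvtColor(t,cv2.COLOR_BGR2HSV)
g=cv2.inRange(hsv,(65,80,40),(95,255,255));g[:, :210]=0;g[:,360:]=0;g[:245]=0;g[330:]=0
pts=cv2.findNonZero(g);hull=cv2.convexHull(pts)
# tranform hull to world at z=.012
W=np.array([ray("top",p[0],.012)[:2] for p in hull],np.float32)
r=cv2.minAreaRect(W);print("plate",r);B=cv2.boxPoints(r);print(B)
def can(mask,z):
    cs,_=cv2.findContours(mask,cv2.RETR_EXTERNAL,cv2.CHAIN_APPROX_NONE)
    c=max(cs,key=cv2.contourArea);(u,v),R=cv2.minEnclosingCircle(c);m=cv2.moments(c)
    uv=(m["m10"]/m["m00"],m["m01"]/m["m00"]);return uv,R,ray("top",uv,z)
roi=np.zeros(t.shape[:2],np.uint8);roi[290:320,394:424]=255
wh=cv2.inRange(hsv,(0,0,150),(180,70,255))&roi
print("blue can ring",can(wh,.085))
roi[:]=0;roi[300:330,436:470]=255
print("yellow",can(cv2.inRange(hsv,(20,180,200),(35,255,255))&roi,.085))
red=cv2.inRange(hsv,(0,150,180),(8,255,255));red[:,:230]=0;red[:,275:]=0;red[:270]=0;red[310:]=0
red=cv2.morphologyEx(red,cv2.MORPH_CLOSE,np.ones((5,5),np.uint8))
cs,_=cv2.findContours(red,cv2.RETR_EXTERNAL,cv2.CHAIN_APPROX_NONE);c=max(cs,key=cv2.contourArea)
print("knob",cv2.minAreaRect(c),can(red,.104))
Wk=np.array([ray("top",p[0],.104)[:2] for p in c],np.float32);print(cv2.minAreaRect(Wk),cv2.boxPoints(cv2.minAreaRect(Wk)))
from scipy.spatial.transform import Rotation as R
o=arm.observe();print(R.from_rotvec(o["ee_rot"]).as_matrix())
# saddle: pad face top edge, crop (424,158)-(415,282) right edge, z=.056 ; stop face crop (612,165)-(604,300) z=.072
f=lambda a:((a[0]+.5)/5-.5+205,(a[1]+.5)/5-.5+245)
for nm,a,z in(("padt",(426,158),.056),("padb",(417,282),.056),("stopt",(613,162),.072),("stopb",(606,300),.072),
 ("stopface_t",(606,165),.072),("stopface_b",(598,298),.072),("platebackTL",(344,143),.1),("TR",(383,145),.1),("BL",(334,288),.1)):
    print(nm,ray("top",f(a),z))
E
```

```text
plate ((0.48944082856178284, 0.1463363915681839), (0.30823561549186707, 0.12807545065879822), 85.068115234375)
[[ 0.4124 -0.0017]
 [ 0.54   -0.0127]
 [ 0.5665  0.2944]
 [ 0.4389  0.3054]]
blue can ring ((408.154651879236, 305.06592729513244), 9.782889366149902, array([ 0.4471, -0.1487,  0.085 ]))
yellow ((451.96477794793265, 315.0239918325676), 10.816754341125488, array([ 0.4225, -0.248 ,  0.085 ]))
knob ((251.44827270507812, 287.3793029785156), (12.255891799926758, 12.255891799926758), 21.801410675048828) ((251.57237715803453, 287.55112881806104), 7.853059768676758, array([0.4952, 0.2069, 0.104 ]))
((0.49562716484069824, 0.20723620057106018), (0.0277837123721838, 0.02751484327018261), 67.38230895996094) [[0.4776 0.1997]
 [0.503  0.1891]
 [0.5137 0.2148]
 [0.4883 0.2254]]
[[-0.923   0.3847 -0.0004]
 [ 0.3847  0.923  -0.0014]
 [-0.0001 -0.0015 -1.    ]]
padt [0.5178 0.1237 0.056 ]
padb [0.4594 0.1289 0.056 ]
stopt [0.5146 0.0352 0.072 ]
stopb [0.4507 0.0399 0.072 ]
stopface_t [0.5133 0.0385 0.072 ]
stopface_b [0.4517 0.0436 0.072 ]
platebackTL [0.5265 0.1576 0.1   ]
TR [0.5252 0.1399 0.1   ]
BL [0.4611 0.1631 0.1   ]
```

```bash
python3 - <<'E'
from h import *
s=cv2.imread("pics/side0.png");t=cv2.imread("pics/top0.png")
# predicted projections in side view of measured points
for nm,p in(("can top",(.447,-.149,.085)),("can bottom c",(.447,-.149,0)),("knob top",(.4955,.207,.104)),("knob bot",(.4955,.207,.07))):
    print(nm,proj("side",p))
cv2.imwrite("pics/sc2.png",cv2.resize(s[310:380,205:265],None,fx=8,fy=8,interpolation=cv2.INTER_CUBIC))
a=cv2.resize(t[275:300,240:265],None,fx=16,fy=16,interpolation=cv2.INTER_CUBIC)
b=cv2.resize(s[170:215,235:275],None,fx=10,fy=10,interpolation=cv2.INTER_CUBIC)
c=np.zeros((450,800,3),np.uint8);c[:400,:400]=a;c[:450,400:800]=b
cv2.imwrite("pics/kc.png",c)
E
```

```text
can top [231.0883 330.0816]
can bottom c [238.1516 358.7636]
knob top [251.7995 183.4633]
knob bot [253.4926 195.9886]
```

View pics/sc2.png

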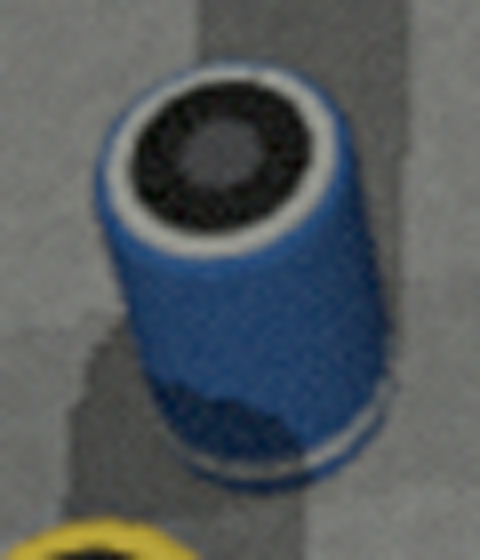

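View pics/kc.png

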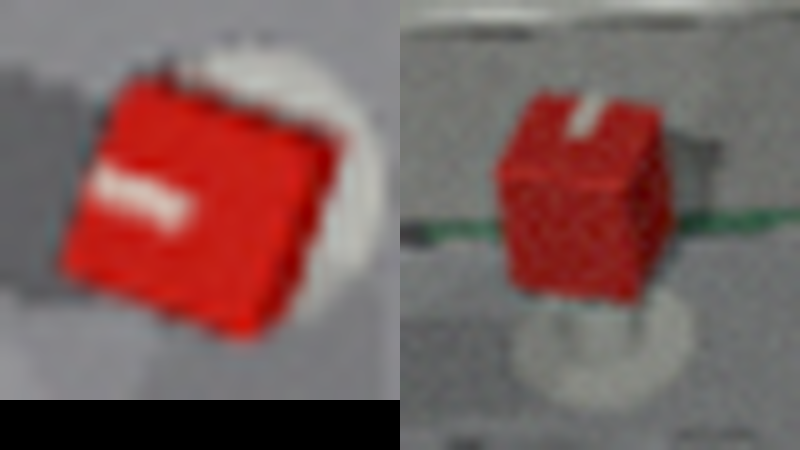

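```bash
python3 -m crank '[[1,0.026,-0.09,0,-0.075],[1,0.026,-0.09,0,-0.075],[1,0.026,-0.09,0,-0.075],[1,0.026,-0.09,0,-0.075],[1,0.026,-0.09,0,-0.075],[1,0.026,-0.09,0,-0.075],[1,0.026,-0.09,0,-0.075],[1,0.026,-0.09,0,-0.075]]' 12
python3 -m crank '[[1,0.026,-0.09,0,-0.075],[1,0.026,-0.09,0,-0.075],[1,0.026,-0.09,0,-0.075],[1,0.026,-0.09,0,-0.075],[1,0.026,-0.09,0,-0.075],[1,0.026,-0.09,0,-0.075],[1,0.026,-0.09,0,-0.075],[1,0.026,-0.09,0,-0.075]]'
cat > st.py <<'E'
from h import *
from scipy.spatial.transform import Rotation as R
o=arm.observe();M=R.from_rotvec(o["ee_rot"]).as_matrix()
print("t",round(o["clock"],2),"p",o["position"],"phi",np.degrees(np.arctan2(M[1,1],M[0,1])).round(2),"tilt",np.degrees(np.arccos(-M[2,2])).round(2),"F",o["force"],"T",o["ft_torque"],"w",round(o["width"],3),"q7",o["joints"][6].round(2))
E
python3 st.py
```

```text
clock: 0.77
position: [0.3236, 0.2869, 0.2435]
ee_rot: [-1.543, -2.736, 0.0]
force: [0.2, -0.5, 0.4]
width: 0.998
clock: 1.43
position: [0.4067, -0.0009, 0.2438]
ee_rot: [-2.313, -2.126, -0.001]
force: [0.7, 1.4, 0.6]
width: 0.997
t 1.43 p [ 0.4067 -0.0009  0.2438] phi -4.83 tilt 0.03 F [0.6905 1.3795 0.5682] T [-0.0095 -0.0217 -0.0314] w 0.997 q7 -0.15
```

```bash
python3 -m crank '[[1,0.02,-0.075,0,0],[1,0.02,-0.075,0,0],[1,0.02,-0.075,0,0],[1,0.02,-0.075,0,0],[1,0.0225,-0.07,0,0],[1,0,0,-0.08,0],[1,0,0,-0.08,0],[1,0,0,0,0]]'; python3 st.py; python3 - <<'E'
from h import *
for n in("top","side"):
    cv2.imwrite(f"pics/{n}1.png",arm.get_image(n)[:,:,::-1])
E
```

```text
clock: 2.1
position: [0.4447, -0.1465, 0.1754]
ee_rot: [-2.306, -2.125, 0.008]
force: [-2.4, 0.0, -1.0]
width: 1.004
t 2.1 p [ 0.4447 -0.1465  0.1754] phi -4.68 tilt 0.45 F [-2.3612  0.0403 -1.0176] T [-0.075   0.2473  0.0581] w 1.004 q7 0.4
```

View pics/side1.png

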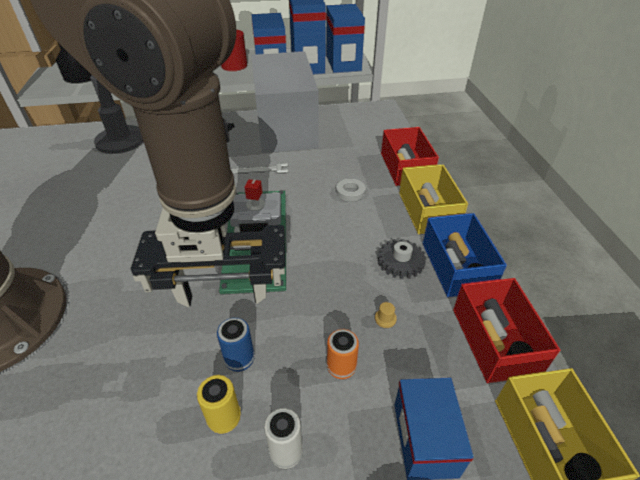

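```bash
python3 st.py; python3 - <<'E'
from h import *
o=arm.observe();p=o["position"]
for s in(-1,1):
    d=np.array([.9963,-.086,0])*s
    print(proj("side",p+d*.046+[0,0,-.017]))
print(proj("side",[.447,-.149,.085]))
E
```

```text
t 2.2 p [ 0.4469 -0.147   0.1795] phi -4.65 tilt 0.17 F [ 0.0487 -1.0191  0.2733] T [-0.1409  0.013   0.034 ] w 1.0 q7 0.4
[191.5493 299.8697]
[255.1611 296.561 ]
[231.0883 330.0816]
```

```bash
python3 -m crank '[[1,0.0025,-0.005,-0.05,0],[1,0,0,-0.07,0],[1,0,0,-0.07,0],[1,0,0,-0.07,0],[1,0,0,-0.05,0],[1,0,0,-0.019,0],[1,0,0,0,0],[1,0,0,0,0]]'; python3 st.py; python3 -m crank '[[0.4,0,0,0,0],[0.4,0,0,0,0],[0.4,0,0,0,0],[0.4,0,0,0,0],[0.4,0,0,0,0],[0.4,0,0,0,0],[0.4,0,0,0,0],[0.4,0,0,0,0]]' 12;python3 st.py
```

```text
clock: 2.87
position: [0.4499, -0.1491, 0.0496]
ee_rot: [2.308, 2.13, 0.002]
force: [-0.0, -0.1, 0.3]
width: 1.0
t 2.87 p [ 0.4499 -0.1491  0.0496] phi -4.6 tilt 0.1 F [-0.011  -0.1274  0.3123] T [-0.0979  0.0703  0.0255] w 1.0 q7 0.6
clock: 3.53
position: [0.4487, -0.149, 0.0482]
ee_rot: [-2.309, -2.13, 0.0]
force: [-0.9, 0.3, 2.4]
width: 0.563
t 3.53 p [ 0.4487 -0.149   0.0482] phi -4.63 tilt 0.01 F [-0.9086  0.3291  2.3943] T [ 0.0394  0.2665 -0.0082] w 0.563 q7 0.61
```

```bash
python3 -m crank '[[0.4,0,0,0.05,0],[0.4,0,0,0.08,0],[0.4,0,0,0.08,0],[0.4,0,0,0.06,0],[0.4,0.01,0.06,0,0],[0.4,0.01,0.08,0,0],[0.4,0.01,0.08,0,0],[0.4,0.01,0.08,0,0]]'; python3 st.py; python3 -m crank '[[0.4,0.01,0.07,0,0],[0.4,0.01,0.07,0,0],[0.4,0.01,0.06,0,0],[0.4,0.01,0.04,0,0],[0.4,0.0095,0.02,0,0],[0.4,0,0,0,0],[0.4,0,0,0,0],[0.4,0,0,0,0]]';python3 st.py;python3 - <<'E'
from h import *
for n in("top","side"):
    cv2.imwrite(f"pics/{n}2.png",arm.get_image(n)[:,:,::-1])
E
```

```text
clock: 4.2
position: [0.4645, -0.0279, 0.1561]
ee_rot: [-2.31, -2.129, -0.0]
force: [1.1, 0.4, -3.2]
width: 0.565
t 4.2 p [ 0.4645 -0.0279  0.1561] phi -4.68 tilt 0.01 F [ 1.0535  0.4002 -3.1977] T [-0.0708 -0.0713 -0.0608] w 0.565 q7 0.17
clock: 4.87
position: [0.4843, 0.0732, 0.156]
ee_rot: [2.311, 2.128, -0.001]
force: [-0.8, -0.1, -3.0]
width: 0.565
t 4.87 p [0.4843 0.0732 0.156 ] phi -4.74 tilt 0.05 F [-0.7688 -0.1451 -2.9648] T [-0.0979  0.108  -0.0194] w 0.565 q7 -0.03
```

View pics/side2.png

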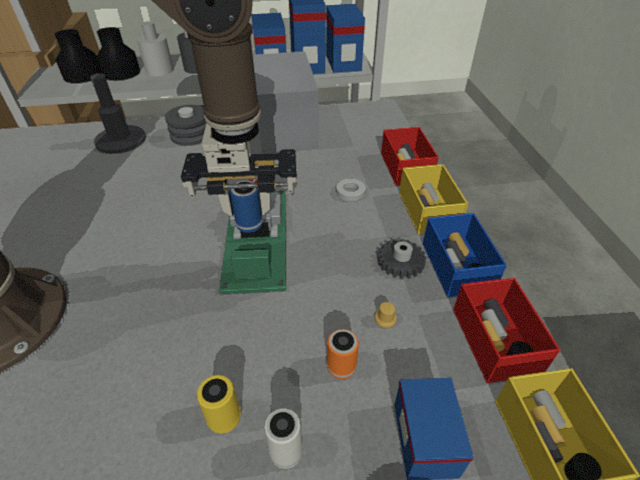

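View pics/top2.png

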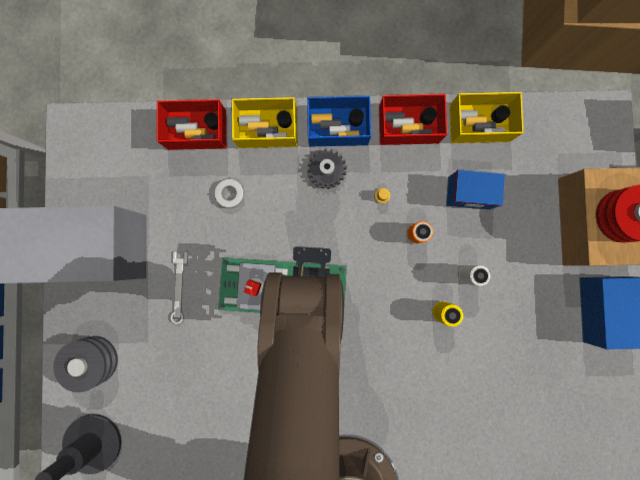

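```bash
python3 - <<'E'
from h import *
print(proj("side",[.4843,.0732,.108]),proj("side",[.4843,.0472,.108]))
s=cv2.imread("pics/side2.png")
hsv=cv2.cvtColor(s,cv2.COLOR_BGR2HSV);m=cv2.inRange(hsv,(100,120,30),(125,255,255));m[:170]=0;m[250:]=0;m[:,:215]=0;m[:,280:]=0
print(cv2.boundingRect(m))
cv2.imwrite("pics/sc3.png",cv2.resize(s[150:260,200:300],None,fx=5,fy=5,interpolation=cv2.INTER_CUBIC))
# predicted outline of cylinder at hand position
for dy in(-.004,0,.004):
    c=[proj("side",[.4843+.026*np.cos(a),.0732+dy+.026*np.sin(a),.108]) for a in np.linspace(0,6.28,40)]
    c=np.array(c);print(dy,c[:,0].min(),c[:,0].max(),c[:,1].max())
E
```

```text
[248.4425 223.7935] [248.9128 232.959 ]
(230, 190, 33, 43)
-0.004 234.79357243171535 262.1801238925134 234.5069057308712
0 234.7696868382113 262.0625649793998 233.05891225768923
0.004 234.7459650176168 261.9458084535196 231.62106082360137
```

View pics/sc3.png

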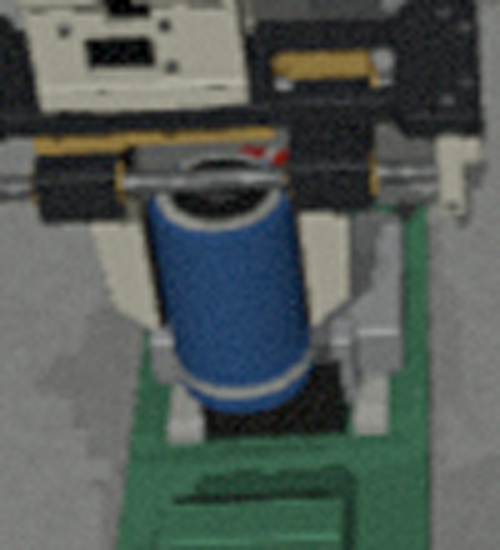

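```bash
python3 -m crank '[[0.4,0,0.0045,-0.05,0],[0.4,0,0,-0.06,0],[0.4,0,0,-0.06,0],[0.4,0,0,-0.04,0],[0.4,0,0,-0.02,0],[0.4,0,0,-0.006,0],[0.4,0,0,0,0],[0.4,0,0,0,0]]'; python3 st.py
```

```text
clock: 5.63
position: [0.4852, 0.0764, 0.0625]
ee_rot: [2.309, 2.129, 0.002]
force: [-0.2, 0.1, -2.2]
width: 0.563
t 5.63 p [0.4852 0.0764 0.0625] phi -4.66 tilt 0.07 F [-0.1748  0.1046 -2.2397] T [-0.0282  0.061  -0.0112] w 0.563 q7 0.09
```

```bash
python3 -m crank '[[0.4,0,0,-0.002,0],[0.4,0,0,-0.002,0],[0.4,0,0,-0.001,0],[0.4,0,0,0,0],[0.4,0,0,0,0],[0.4,0,0,0,0],[0.4,0,0,0,0],[0.4,0,0,0,0]]'; python3 st.py
```

```text
clock: 6.3
position: [0.485, 0.0769, 0.0602]
ee_rot: [2.309, 2.13, 0.001]
force: [-1.6, 0.5, 6.1]
width: 0.565
t 6.3 p [0.485  0.0769 0.0602] phi -4.62 tilt 0.05 F [-1.6394  0.4858  6.103 ] T [ 0.0584  0.3843 -0.0101] w 0.565 q7 0.09
```

```bash
python3 -m crank '[[0.7,0,0,0,0],[0.8,0,0,0,0],[1,0,0,0,0],[1,0,0,0,0],[1,0,0,0,0],[1,0,0,0.03,0],[1,0,0,0.05,0],[1,0,0,0.08,0]]'; python3 -m crank '[[1,0,0,0.08,0.11],[1,0,0.05,0.06,0.11],[1,0,0.08,0,0.11],[1,0.01,0.08,0,0.11],[1,0.01,0.08,0,0.11],[1,0,0,0,0.11],[1,0,0,0,0.11],[1,0,0,0,0.11]]'; python3 st.py;python3 - <<'E'
from h import *
for n in("top","side"):
    cv2.imwrite(f"pics/{n}3.png",arm.get_image(n)[:,:,::-1])
E
```

```text
clock: 6.97
position: [0.4829, 0.0763, 0.1226]
ee_rot: [-2.308, -2.129, 0.007]
force: [0.2, 0.1, 0.5]
width: 0.999
clock: 7.63
position: [0.4924, 0.1934, 0.1795]
ee_rot: [-1.111, -2.938, 0.001]
force: [0.2, -0.5, -0.5]
width: 1.001
t 7.63 p [0.4924 0.1934 0.1795] phi 48.59 tilt 0.02 F [ 0.2222 -0.518  -0.4711] T [-0.0223 -0.0065 -0.0072] w 1.001 q7 0.55
```

View pics/side3.png

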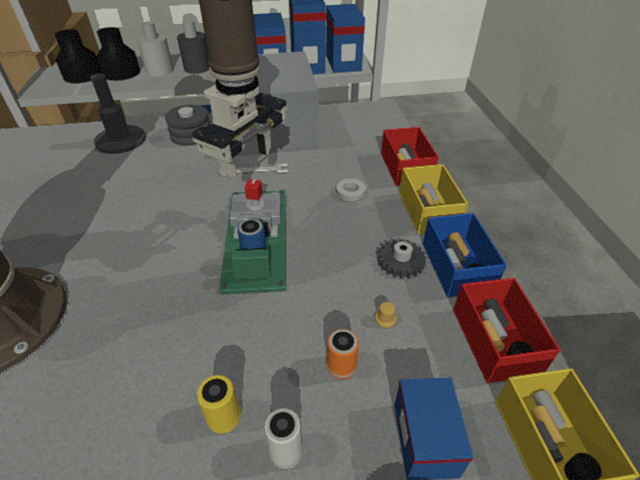

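View pics/top3.png

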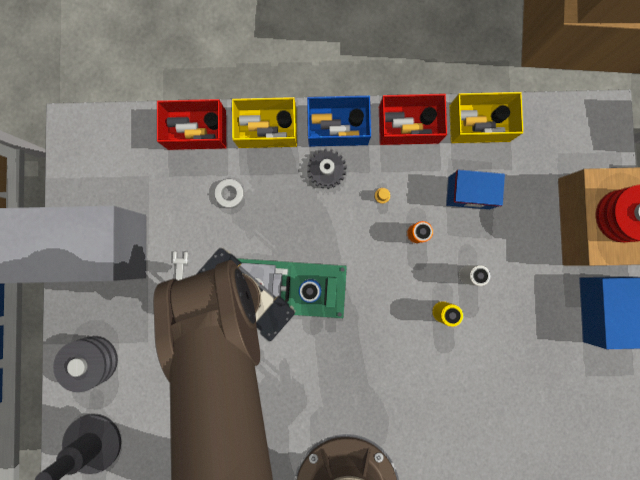

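```bash
python3 - <<'E'
from h import *
print(ray("top",(310,291),.097), proj("side",[.485,.077,.097]))
E
python3 -m crank '[[1,0,0.01,0,0.11],[1,0,0.01,0,0.11],[1,0,0.01,0,0.11],[1,0,0,0,0.11],[1,0,0,0,0.11],[1,0,0,0,0.11],[1,0,0,0,0.11],[1,0,0,0,0.11]]'; python3 -m crank '[[1,0,0,0,0.11],[1,0,0,0,0.11],[1,0,0,0,0.11],[1,0,0,0,0.11],[1,0,0,0,0.11],[1,0,0,0,0.11],[1,0,0,0,0],[1,0,0,0,0]]'; python3 st.py
```

```text
[0.4844 0.0753 0.097 ] [249.3905 226.6945]
clock: 8.4
position: [0.4926, 0.2045, 0.1796]
ee_rot: [0.301, -3.127, 0.0]
force: [-0.2, 0.4, 0.1]
width: 1.001
clock: 9.07
position: [0.4926, 0.2044, 0.1797]
ee_rot: [1.332, -2.845, -0.0]
force: [-1.1, 0.6, 0.0]
width: 0.998
t 9.07 p [0.4926 0.2044 0.1797] phi 140.18 tilt 0.02 F [-1.0763  0.6213  0.0479] T [ 0.1037  0.1126 -0.0446] w 0.998 q7 1.96
```

```bash
python3 -m crank '[[1,0.0075,0.006,0,0.09],[1,0,0,0,0.09],[1,0,0,0,0.09],[1,0,0,0,0.09],[1,0,0,-0.05,0],[1,0,0,-0.05,0],[1,0,0,0,0],[1,0,0,0,0]]'; python3 st.py;python3 - <<'E'
from h import *
for n in("side",):
    im=arm.get_image(n)[:,:,::-1];cv2.imwrite("pics/sc4.png",cv2.resize(im[100:260,180:340],None,fx=3.7,fy=3.7,interpolation=cv2.INTER_CUBIC))
E
```

```text
clock: 9.73
position: [0.4949, 0.2067, 0.1392]
ee_rot: [1.844, -2.54, -0.0]
force: [0.2, 0.0, -0.1]
width: 1.0
t 9.73 p [0.4949 0.2067 0.1392] phi 161.95 tilt 0.14 F [ 0.1841  0.0174 -0.0766] T [0.131  0.075  0.0022] w 1.0 q7 2.3
```

View pics/sc4.png

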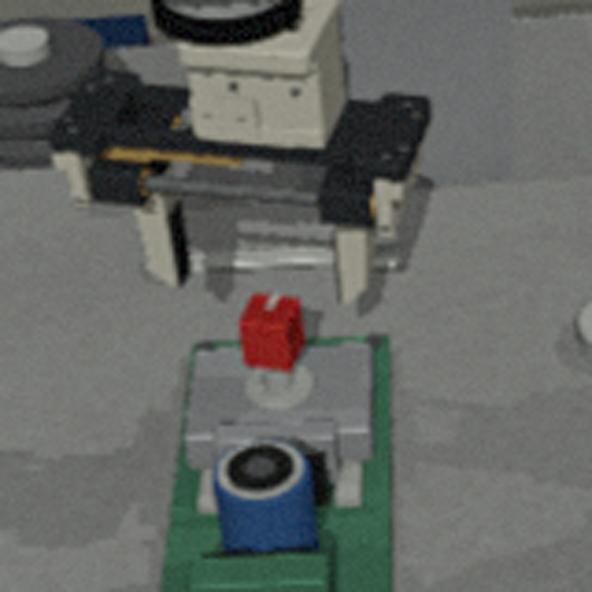

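```bash
python3 -m crank '[[1,0,0,-0.05,0],[1,0,0,-0.05,0],[1,0,0,-0.028,0],[1,0,0,0,0],[1,0,0,0,0],[1,0,0,0,0],[1,0,0,0,0],[1,0,0,0,0]]'; python3 st.py;  python3 -m crank '[[0.2,0,0,0,0],[0.2,0,0,0,0],[0.2,0,0,0,0],[0.2,0,0,0,0],[0.2,0,0,0,0],[0.2,0,0,0,0],[0.2,0,0,0,0],[0.2,0,0,0,0]]' 15; python3 st.py
```

```text
clock: 10.45
position: [0.4963, 0.2074, 0.0896]
ee_rot: [-1.849, 2.538, -0.0]
force: [-0.8, 0.2, -0.4]
width: 1.002
t 10.45 p [0.4963 0.2074 0.0896] phi 162.15 tilt 0.11 F [-0.7953  0.1748 -0.4047] T [ 0.0834  0.0653 -0.0106] w 1.002 q7 2.29
clock: 11.12
position: [0.4956, 0.2071, 0.0885]
ee_rot: [1.85, -2.539, -0.0]
force: [-0.3, 0.1, 0.4]
width: 0.469
t 11.12 p [0.4956 0.2071 0.0885] phi 162.18 tilt 0.01 F [-0.3358  0.0908  0.393 ] T [0.0715 0.0853 0.0481] w 0.469 q7 2.29
```

```bash
python3 -m crank '[[0.2,0,0,0,0],[0.2,0,0,0,0],[0.2,0,0,0,0],[0.2,0,0,0,0],[0.2,0,0,0,0],[0.2,0,0,0,0],[0.2,0,0,0,0],[0.2,0,0,0,0]]' 20; python3 st.py;  python3 -m crank '[[0.2,0,0,0,0],[0.2,0,0,0,0],[0.2,0,0,0,0],[0.2,0,0,0,0],[0.2,0,0,0,0],[0.2,0,0,0,0],[0.2,0,0,0,0],[0.2,0,0,0,0]]' 40; python3 st.py
```

```text
clock: 11.78
position: [0.4951, 0.2073, 0.0885]
ee_rot: [1.85, -2.538, -0.001]
force: [-4.4, 2.0, 2.5]
width: 0.332
t 11.78 p [0.4951 0.2073 0.0885] phi 162.19 tilt 0.05 F [-4.4229  2.0146  2.5447] T [ 0.4093  1.1401 -0.2856] w 0.332 q7 2.29
clock: 12.45
position: [0.4951, 0.2073, 0.0885]
ee_rot: [1.85, -2.538, -0.001]
force: [-5.2, 1.3, 4.0]
width: 0.326
t 12.45 p [0.4951 0.2073 0.0885] phi 162.19 tilt 0.05 F [-5.1534  1.2755  3.9518] T [ 0.4102  1.2059 -0.2737] w 0.326 q7 2.29
```

```bash
python3 -m crank '[[0.2,-0.0003,-0.0031,0,-0.1],[0.2,-0.0003,-0.0031,0,-0.1],[0.2,-0.0003,-0.0031,0,-0.1],[0.2,-0.0003,-0.0031,0,-0.1],[0.2,-0.0003,-0.0031,0,-0.1],[0.2,-0.0003,-0.0031,0,-0.1],[0.2,-0.0003,-0.0031,0,-0.1],[0.2,-0.0003,-0.0031,0,-0.1]]' 40; python3 st.py
```

```text
clock: 13.12
position: [0.4932, 0.1981, 0.0885]
ee_rot: [0.653, -3.071, -0.001]
force: [-8.1, 4.5, 4.4]
width: 0.319
t 13.12 p [0.4932 0.1981 0.0885] phi 114.02 tilt 0.13 F [-8.1252  4.5351  4.3718] T [0.9086 1.7234 0.2615] w 0.319 q7 1.62
```

```bash
python3 -m crank '[[0.2,-0.0033,-0.0031,0,-0.1],[0.2,-0.0003,-0.0031,0,-0.1],[0.2,-0.0003,-0.0031,0,-0.1],[0.2,-0.0003,-0.0031,0,-0.1],[0.2,-0.0003,-0.0031,0,-0.1],[0.2,-0.0003,-0.0031,0,-0.1],[0.2,-0.0003,-0.0031,0,-0.1],[0.2,-0.0003,-0.0031,0,-0.1]]' 40; python3 st.py
```

```text
clock: 13.78
position: [0.4922, 0.1895, 0.0885]
ee_rot: [-0.651, -3.073, -0.003]
force: [-3.1, 7.9, -1.8]
width: 0.326
t 13.78 p [0.4922 0.1895 0.0885] phi 66.06 tilt 0.11 F [-3.1139  7.9057 -1.8149] T [1.6581 0.7217 0.2029] w 0.326 q7 0.97
```

```bash
python3 -m crank '[[0.2,-0.0003,-0.0031,0,-0.1],[0.2,-0.0003,-0.0031,0,-0.1],[0.2,-0.0003,-0.0031,0,-0.1],[0.2,-0.0003,-0.0031,0,-0.1],[0.2,-0.0003,-0.0031,0,-0.1],[0.2,-0.0003,-0.0031,0,-0.1],[0.2,-0.0003,-0.0031,0,-0.1],[0.2,-0.0003,-0.0031,0,-0.1]]' 40; python3 st.py;python3 - <<'E'
from h import *
for n in("side","top"):
    im=arm.get_image(n)[:,:,::-1];cv2.imwrite(f"pics/{n}5.png",im)
    if n=="side":cv2.imwrite("pics/sc5.png",cv2.resize(im[130:300,180:320],None,fx=3.5,fy=3.5,interpolation=cv2.INTER_CUBIC))
E
python3 st.py
```

```text
clock: 14.45
position: [0.4923, 0.1803, 0.0886]
ee_rot: [1.844, 2.543, 0.005]
force: [1.8, 10.9, -7.5]
width: 0.326
t 14.45 p [0.4923 0.1803 0.0886] phi 18.1 tilt 0.18 F [ 1.7983 10.9359 -7.5301] T [ 2.0352 -0.2099  0.209 ] w 0.326 q7 0.33
t 14.55 p [0.4923 0.1802 0.0886] phi 18.09 tilt 0.16 F [ 0.1079 10.7373 -5.2778] T [ 2.1496 -0.0272 -0.3862] w 0.323 q7 0.33
```

View pics/sc5.png

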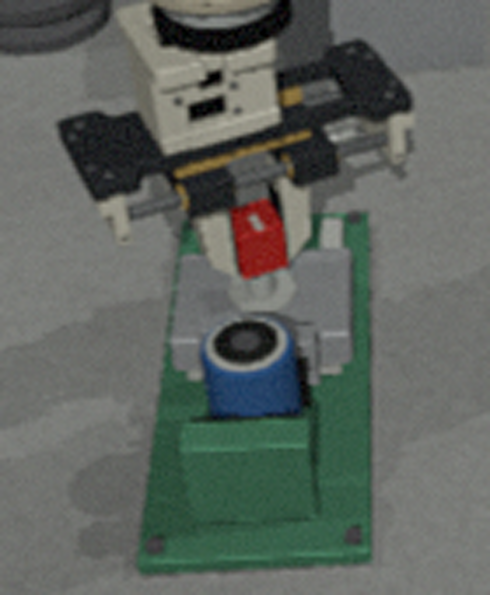

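View pics/top5.png

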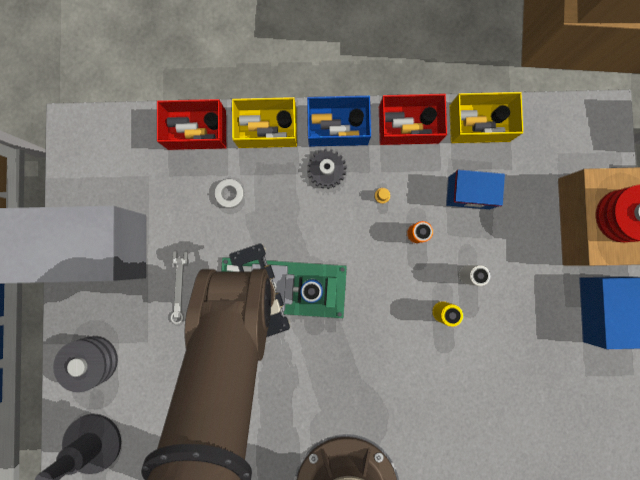

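```bash
python3 -m crank '[[0.2,0,0.004,0,-0.03],[0.2,0,0,0,-0.03],[0.2,-0.0001,-0.0009,0,-0.03],[0.2,-0.0001,-0.0009,0,-0.03],[0.2,-0.0001,-0.0009,0,-0.03],[0.2,-0.0001,-0.0009,0,-0.03],[0.2,-0.0001,-0.0009,0,-0.03],[0.2,-0.0001,-0.0009,0,-0.03]]' 40; python3 st.py; python3 -m crank '[[0.2,0,-0.0004,0,-0.0125],[0.2,0,-0.0004,0,-0.0125],[0.2,-0.0001,-0.0004,0,-0.0125],[0.2,0,-0.0004,0,-0.0125],[0.2,0,-0.0004,0,-0.0125],[0.2,-0.0001,-0.0004,0,-0.0125],[0.2,0,-0.0004,0,-0.0125],[0.2,0,-0.0004,0,-0.0125]]' 40; python3 st.py
```

```text
clock: 15.22
position: [0.4924, 0.1775, 0.0886]
ee_rot: [2.148, 2.291, 0.003]
force: [4.1, 5.2, -8.7]
width: 0.322
t 15.22 p [0.4924 0.1775 0.0886] phi 3.68 tilt 0.13 F [ 4.1364  5.1854 -8.7443] T [ 1.0423 -0.8343  0.2674] w 0.322 q7 0.14
clock: 15.88
position: [0.4925, 0.1762, 0.0886]
ee_rot: [2.264, 2.176, 0.003]
force: [4.9, 5.0, -9.1]
width: 0.325
t 15.88 p [0.4925 0.1762 0.0886] phi -2.27 tilt 0.15 F [ 4.9346  5.0478 -9.0795] T [ 1.0519 -0.8847  0.2419] w 0.325 q7 0.06
```

```bash
python3 -m crank '[[0.2,0,-0.0004,0,-0.0125],[0.2,0,-0.0004,0,-0.0125],[0.2,-0.0001,-0.0004,0,-0.0125],[0.2,0,-0.0004,0,-0.0125],[0.2,0,-0.0004,0,-0.0125],[0.2,-0.0001,-0.0004,0,-0.0125],[0.2,0,-0.0004,0,-0.0125],[0.2,0,-0.0004,0,-0.0125]]' 40; python3 st.py; python3 -c "
from h import *
im=arm.get_image('side')[:,:,::-1];cv2.imwrite('pics/sc6.png',cv2.resize(im[200:270,215:295],None,fx=7,fy=7,interpolation=cv2.INTER_CUBIC))
im=arm.get_image('top')[:,:,::-1];cv2.imwrite('pics/tc6.png',cv2.resize(im[250:330,260:360],None,fx=7,fy=7,interpolation=cv2.INTER_CUBIC))"
```

```text
clock: 16.55
position: [0.4925, 0.175, 0.0886]
ee_rot: [2.375, 2.055, 0.004]
force: [5.4, 5.2, -9.5]
width: 0.327
t 16.55 p [0.4925 0.175  0.0886] phi -8.27 tilt 0.16 F [ 5.3854  5.2495 -9.5201] T [ 1.1026 -0.9939  0.3185] w 0.327 q7 -0.02
```

View pics/sc6.png

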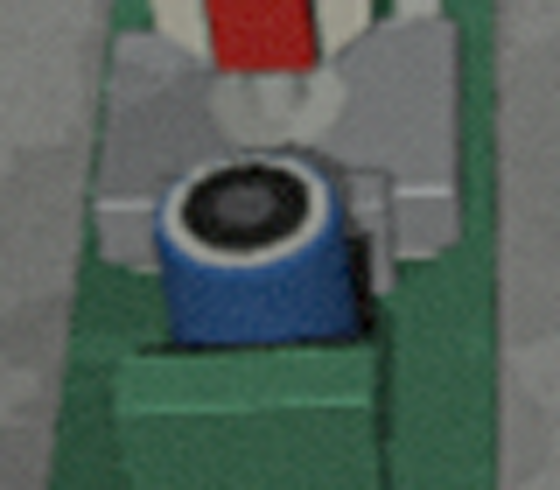

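View pics/tc6.png

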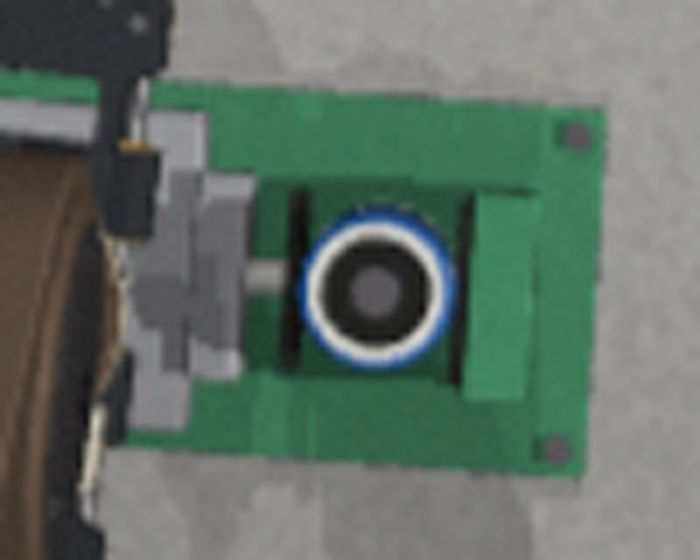

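```bash
python3 -m crank '[[0.2,0,-0.0002,0,-0.00625],[0.2,0,-0.0002,0,-0.00625],[0.2,-0.0001,-0.0002,0,-0.00625],[0.2,0,-0.0002,0,-0.00625],[0.2,0,-0.0002,0,-0.00625],[0.2,-0.0001,-0.0002,0,-0.00625],[0.2,0,-0.0002,0,-0.00625],[0.2,0,-0.0002,0,-0.00625]]' 40; python3 st.py
```

```text
clock: 17.32
position: [0.4925, 0.1743, 0.0886]
ee_rot: [2.427, 1.992, 0.004]
force: [7.1, 5.0, -9.1]
width: 0.325
t 17.32 p [0.4925 0.1743 0.0886] phi -11.25 tilt 0.17 F [ 7.091   4.9833 -9.1185] T [ 1.0405 -1.0503  0.366 ] w 0.325 q7 -0.06
```

```bash
python3 - <<'E'
from h import *
t=arm.get_image("top")[:,:,::-1];cv2.imwrite("pics/tc7.png",cv2.resize(t[262:312,280:340],None,fx=12,fy=12,interpolation=cv2.INTER_CUBIC))
hsv=cv2.cvtColor(t.copy(),cv2.COLOR_BGR2HSV)
roi=np.zeros(t.shape[:2],np.uint8);roi[275:308,296:328]=255
w=cv2.inRange(hsv,(0,0,150),(180,80,255))&roi
cs,_=cv2.findContours(w,cv2.RETR_EXTERNAL,cv2.CHAIN_APPROX_NONE);c=max(cs,key=cv2.contourArea)
print(cv2.minEnclosingCircle(c),cv2.fitEllipse(c))
(u,v),_=cv2.minEnclosingCircle(c);p=ray("top",(u,v),.097);print("can",p)
yax=np.array([.086,.9963,0]);print("dist to stop face",(p-np.array([.4825,.041,.097]))@yax)
E
python3 st.py
```

```text
((313.2558288574219, 291.2848815917969), 9.973661422729492) ((313.0943298339844, 291.3114929199219), (18.68476104736328, 19.28774642944336), 11.412613868713379)
can [0.4836 0.0679 0.097 ]
dist to stop face 0.02689221719035286
t 17.37 p [0.4926 0.1743 0.0886] phi -11.27 tilt 0.17 F [  5.6378   4.2249 -10.0766] T [ 0.9917 -1.0674  0.3012] w 0.325 q7 -0.06
```

View pics/tc7.png

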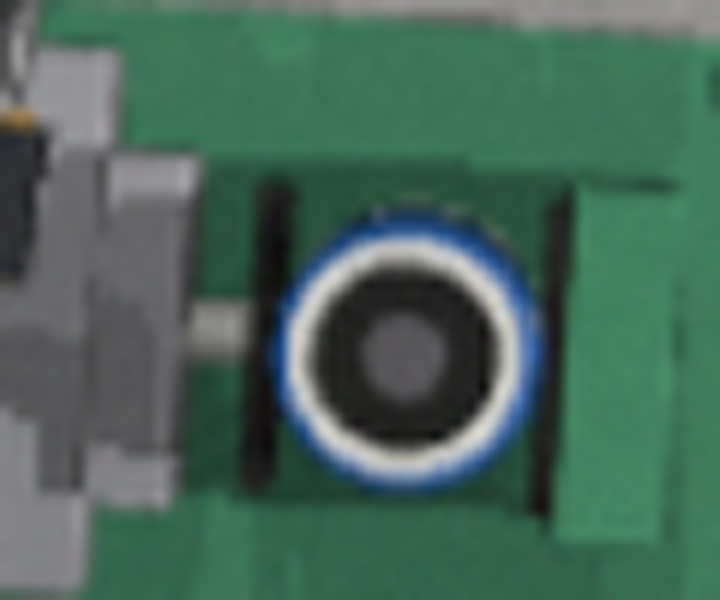

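```bash
python3 - <<'E'
import cv2,numpy as np
def go(fn,f,ox,oy):
    t=cv2.imread(fn);t=cv2.resize(t,None,fx=1/f,fy=1/f,interpolation=cv2.INTER_AREA) 
    hsv=cv2.cvtColor(t,cv2.COLOR_BGR2HSV)
    roi=np.zeros(t.shape[:2],np.uint8);roi[275-oy:308-oy,296-ox:328-ox]=255
    w=cv2.inRange(hsv,(0,0,150),(180,80,255))&roi
    cs,_=cv2.findContours(w,cv2.RETR_EXTERNAL,cv2.CHAIN_APPROX_NONE);c=max(cs,key=cv2.contourArea)
    g=cv2.cvtColor(t,cv2.COLOR_BGR2GRAY).astype(float)
    yy,xx=np.nonzero(roi[:,:]);  
    # dark hub centroid weighted
    m=cv2.moments(c);print(fn,m["m10"]/m["m00"]+ox,m["m01"]/m["m00"]+oy)
    # plate front edge and pad edges profile averaged along rows 283-286 and 298..
    for r in(279,300): print(r,g[r-oy-1:r-oy+2, 286-ox:308-ox].mean(0).astype(int))
go("pics/tc6.png",7,260,250);go("pics/tc7.png",12,280,262)
E
```

```text
pics/tc6.png 313.09532267613974 291.30787448194195
279 [103  99 110 117 110 108 107 108 107  84  62  64  68  67  66  44  29  27
  47  64  65  66]
300 [ 77 120 126 124 115 113 128 131  83  58  55  55  55  48  32  28  28  50
  54  54  61  92]
pics/tc7.png 313.07070707070704 291.3321449792038
279 [104 102  92 112 109 107 107 107 107  93  66  65  67  68  66  45  30  27
  43  62  68  67]
300 [ 76 111 124 124 115 111 114 115  86  59  55  56  56  51  32  26  26  50
  55  54  63  94]
```

```bash
python3 - <<'E'
from h import *
def cen(t):
    hsv=cv2.cvtColor(t,cv2.COLOR_BGR2HSV)
    roi=np.zeros(t.shape[:2],np.uint8);roi[275:308,294:328]=255
    w=cv2.inRange(hsv,(0,0,150),(180,80,255))&roi
    cs,_=cv2.findContours(w,cv2.RETR_EXTERNAL,cv2.CHAIN_APPROX_NONE);c=max(cs,key=cv2.contourArea)
    m=cv2.moments(c);return m["m10"]/m["m00"],m["m01"]/m["m00"]
yax=np.array([.086,.9963,0])
P={}
P[3]=ray("top",cen(cv2.imread("pics/top3.png")),.097)
P[5]=ray("top",cen(cv2.imread("pics/top5.png")),.097)
P[7]=ray("top",(313.08,291.32),.097)
print(P)
d=(P[5]-P[7])@yax;print("placed->final",(P[3]-P[7])@yax,"phi18->final",d,"contact phi",18.1-np.degrees(d/.012))
t=cv2.imread("pics/top5.png");g=cv2.cvtColor(t,cv2.COLOR_BGR2GRAY).astype(float)
for r in(279,300): print(r,g[r-1:r+2,282:308].mean(0).astype(int))
E
```

```text
{3: array([0.4842, 0.0771, 0.097 ]), 5: array([0.484 , 0.0729, 0.097 ]), 7: array([0.4836, 0.0683, 0.097 ])}
placed->final 0.008831231808193611 phi18->final 0.004656243469775314 contact phi -4.1319249336229795
279 [104 104 104  83 113 118 109 107 106 108 107  69  58  67  68  68  68  40
  28  22  48  64  68  70  65  74]
300 [ 63  99  92 138 141 142 144 132 130 123  79  63  63  56  57  49  29  27
  29  53  55  52  60  89 114 132]
```

```bash
python3 -m crank '[[0.2,0,-0.0001,0,-0.0035],[0.2,0,-0.0001,0,-0.0035],[0.2,0,-0.0001,0,-0.0035],[0.2,0,-0.0001,0,-0.0035],[0.2,0,-0.0001,0,-0.0035],[0.2,0,-0.0001,0,-0.0035],[0.2,0,-0.0001,0,-0.0035],[0.2,0,-0.0001,0,-0.0035]]' 40; python3 st.py
```

```text
clock: 18.03
position: [0.4926, 0.174, 0.0886]
ee_rot: [2.456, 1.957, 0.004]
force: [6.3, 5.5, -10.4]
width: 0.325
t 18.03 p [0.4926 0.174  0.0886] phi -12.91 tilt 0.17 F [  6.2855   5.4998 -10.3802] T [ 0.9046 -1.0554  0.3352] w 0.325 q7 -0.08
```

```bash
python3 -m crank '[[0.8,0,0,0,0],[0.8,0,0,0,0],[0.8,0,0,0,0],[0.8,0,0,0,0],[0.8,0,0,0,0],[0.8,0,0,0,0],[0.8,0,0,0,0],[0.8,0,0,0,0]]';python3 st.py; python3 -m crank '[[0.8,0,0,0.03,0],[0.8,0,0,0.06,0],[0.8,0,0,0.09,0],[0.8,0,0,0.09,0],[0.8,-0.02,0.09,0.05,0],[0.8,-0.02,0.09,0,0],[0.8,-0.02,0.09,0,0],[0.8,-0.02,0.09,0,0]]';python3 -m crank '[[0.8,-0.03,0.09,0,0],[0.8,-0.03,0.09,0,0],[0.8,-0.03,0.08,0,0],[0.8,-0.03,0.06,0,0],[0.8,-0.02,0.04,0,0],[0.8,0,0,0,0],[0.8,0,0,0,0],[0.8,0,0,0,0]]';python3 st.py;python3 - <<'E'
from h import *
for n in("top","side"):
    cv2.imwrite(f"pics/{n}8.png",arm.get_image(n)[:,:,::-1])
t=cv2.imread("pics/top8.png");s=cv2.imread("pics/side8.png")
cv2.imwrite("pics/tc8.png",cv2.resize(t[245:330,205:360],None,fx=5,fy=5,interpolation=cv2.INTER_CUBIC))
E
```

```text
clock: 18.7
position: [0.491, 0.1732, 0.0886]
ee_rot: [-2.457, -1.958, 0.0]
force: [-0.0, 0.2, -0.4]
width: 0.792
t 18.7 p [0.491  0.1732 0.0886] phi -12.91 tilt 0.0 F [-0.0433  0.1585 -0.4452] T [-0.0786  0.0706 -0.0066] w 0.792 q7 -0.08
clock: 19.37
position: [0.4587, 0.3187, 0.2181]
ee_rot: [-2.457, -1.957, -0.003]
force: [1.6, 0.5, 0.2]
width: 0.8
clock: 20.03
position: [0.4038, 0.4599, 0.217]
ee_rot: [2.458, 1.956, 0.001]
force: [1.0, -0.1, 0.0]
width: 0.801
t 20.03 p [0.4038 0.4599 0.217 ] phi -12.97 tilt 0.05 F [ 0.9662 -0.1003  0.0279] T [-0.1289  0.0849  0.0102] w 0.801 q7 -0.7
```

View pics/side8.png

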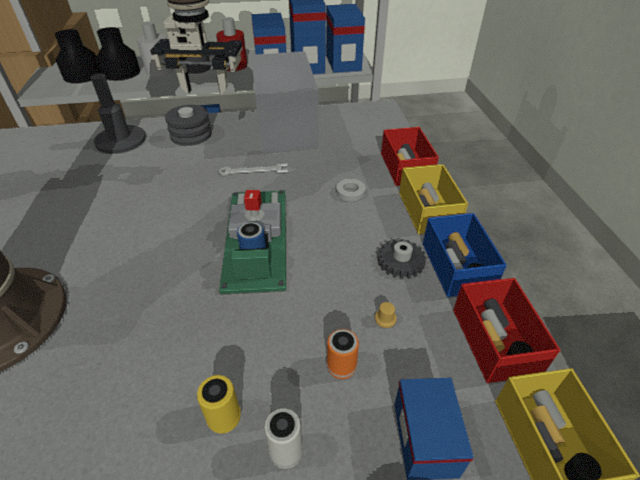

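View pics/tc8.png

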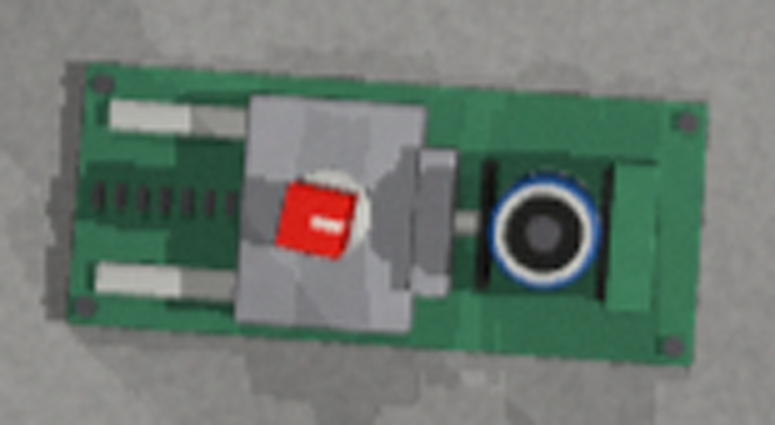

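```bash
python3 - <<'E'
from h import *
a=cv2.cvtColor(cv2.imread("pics/top0.png"),cv2.COLOR_BGR2GRAY).astype(np.float32)
b=cv2.cvtColor(cv2.imread("pics/top8.png"),cv2.COLOR_BGR2GRAY).astype(np.float32)
def dark(g,r,c0,c1):  # centroid of pad's black band
    s=g[r-1:r+2,c0:c1].mean(0);w=np.clip(52-s,0,None);return (w*np.arange(c0,c1)).sum()/w.sum()
def edge(g,r,c0,c1,th): # bright->dark crossing
    s=g[r-1:r+2,c0:c1].mean(0);i=np.argmax((s[:-1]>th)&(s[1:]<=th));return c0+i+(s[i]-th)/(s[i]-s[i+1])
yax=np.array([.086,.9963,0])
# pad band, ends only (can hides middle), z~.05
for r,q in((279,280),(281,282),(297,298),(299,300)):
    u0=dark(a,r,284,294);u1=dark(b,q,298,308)
    for z in(.045,.056):print("pad",r,round(u0,2),round(u1,2),"travel mm",1e3*(ray("top",(u0,r),z)-ray("top",(u1,q),z))@yax)
# carriage right/front edge beyond plate, z=.045
for r,q in((266,267),(267,268)):
    s0=a[r-1:r+2,268:282].mean(0).astype(int);s1=b[q-1:q+2,282:296].mean(0).astype(int);print(s0,s1)
E
```

```text
pad 279 288.19 302.53 travel mm 34.45828541773583
pad 279 288.19 302.53 travel mm 34.09438142486366
pad 281 288.18 302.38 travel mm 34.12207620096693
pad 281 288.18 302.38 travel mm 33.76172281645903
pad 297 286.88 301.27 travel mm 34.49572701306045
pad 297 286.88 301.27 travel mm 34.13142761032175
pad 299 286.6 301.18 travel mm 34.943852484256595
pad 299 286.6 301.18 travel mm 34.57482055793761
[134 133 133 132 131 132 122  99  92  90  90  91  92  92] [147 146 144 142 143 140 141 127  99  92  90  91  92  91]
[139 138 138 138 138 140 126 110 113 106 106 107 108 101] [152 151 151 149 150 150 151 133  99  91  91  91  91  90]
```

```bash
python3 -c "
from cell import arm
print(arm.sign_off())"; python3 st.py
```

```text
the job is handed in; nothing more can be done
None
the job is handed in; nothing more can be done
```

The blue filter is standing upright in the holder, clamped against the stop with about 10 N. I handed the job in at about 20 s of the 72 s allowed, with the gripper open and clear of everything.

I set the filter down 7 to 9 mm from the stop and let go. I then gripped the knob once and wound it about 175° clockwise, following the carriage as it travelled about 36.5 mm.

**Against the stop:** between the two top pictures taken near the end of winding, the filter and pad did not move while the carriage still advanced. The last picture shows the filter upright against the stop, and the other parts look undisturbed.

**Clamping force:** my checks agree only roughly:

| Check | Force |
|---|---|
| Rise in turning moment, last three readings carried to the final knob angle | about 10, 11 and 7 N |
| Knob angle turned after the filter met the stop | about 9 N, perhaps 1 N more |
| Pad compression seen in the pictures, using the carriage edge | about 10 N |
| Pad compression seen in the pictures, using the knob angle | about 12 N (±3.5 N) |

The 7 N is the last reading, and it fell when it should have risen slightly. I took that as sensor noise, which is about 2 N. All the estimates are well below the 20 N that would dent the can.

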